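# Sweep the loose caps into the catch frame

### The arm

A 6-joint arm with a two-finger parallel gripper is mounted at the origin on a cart in front of the work surface, level with it; the furniture and walls round the work are solid. World frame = base frame: x ahead of the robot, y to its left, z up, the work surface at z = 0. Lengths are in m, angles in degrees, forces in N, time in s.
With the tool pointing down it reaches from about 0.375 to 0.9 m from the base axis. Payload 3.1 kg.
Tool frame: the origin (TCP) lies at the very end of the fingers, on their centre line; the grasp point (between the pads) lies bot.hold_point_z behind it (bot.hold_point_z is the distance from the TCP to the grasp point, in m); z points along the fingers, y is the line along which they close (so a half turn about z gives the same grasp; the last joint's range is limited). The gripper opens to 87 mm and grips with 3 to 60 N. Pads are 19 mm wide; open, the fingers measure 117 mm over their backs; the gripper's body (75 mm by 190 mm) begins 51 mm behind the grasp point.
Start: joints at [-82.477, 30.224, 82.088, -0, 67.689, -10.227], TCP at [0.191, -0.595, 0.223] pointing down, gripper open.
Joint ranges: [-176.69, 176.69], [-43.24, 126.21], [12.49, 139.97], [-82, 262], [0, 151.66], [-163.58, 163.58]. Speed limits (degrees/s): [159.86, 159.86, 180, 180, 180, 180].

### API

Orientations are given as a 3x3 rotation matrix whose columns are the frame's x, y, z axes.
In Python, from rig import bot gives the robot as it stands.
- The arm moves only by the tool apply_moves, never from a script. Its argument "plan" is one flat list of numbers, 4 for each row, row after row: the shift along the world's x, y, z normalised to -1 to 1, where 1 is 0.05 m, then the turn about the world's z normalised to -1 to 1, where 1 is 10 degrees. A call has 1 to 12 rows; each row shifts and turns the commanded pose from where the row before left it; what a row does not reach is not made up. A row lasts 1/8 s, in which the tool goes at most 62.5 mm and 10.7 degrees, less where a joint would pass 70% of its speed; a pose out of reach is approached as far as the arm can. A call with a number of a shift or a turn outside -1 to 1 is refused whole. A call with a gripper value outside its range is refused whole. "grip" is the closure, from -1 (fully open) to 1 (shut), so that 0 is half open, set as the call begins (left out, the last holds). The fingers move at their own pace and stop on an object; the grip force is fixed at half the most. Time passes only in rows, so rows that do not move let the fingers close. It gives the time, the measured TCP pose, the force, the opening and the grip force at its end, in the units of the state.
- bot.read_state(): the state, without advancing time (a new reading comes with each control period).
- bot.capture(name): name is "scene" or "side" or "wrist"; returns (picture, depth): 480x640x3 uint8, red, green, blue; 480x640 float32, m along the optical axis (not along the pixel's ray), 0 where there is no reading.
- bot.camera_info(name): a dict with "vertical_fov" (degrees; the focal length in pixels is half the picture's height over the tangent of half this angle, whatever the lens; pixels are square), "cx", "cy" (the principal point, pixels), "rvec" (rotation vector, rad) and "tvec" (3), from world to camera coordinates, as OpenCV has them; the wrist camera has in their place "mount" (4x4, takes a point from camera to tool coordinates, whose origin is the TCP and whose axes are the flange's). Camera axes: x right, y down, z forward; pixel columns grow to the right and rows downward; lengths in m; the calibration is good to about 2 mm. A picture is of the moment at which its call begins: read the wrist's pose just before it. camera_info takes no time and is no camera call.
- bot.hand_in(): hands the job in; it is judged then, once.
Trained networks look in the newest picture that a camera, given by its name, has taken for a name from the list of things; names that differ only in an ending like _2 or _b are one class to them, and where a whole thing is asked for, a point or a joint stands for the part that bears it (a point fixed in the world has none). Each returns a list of dicts, best first, with "p" (0 to 1); they miss things now and then, are a little off and sometimes report something else, mostly with a low value. They report only what shows in the picture. A call takes as long as a camera call. They do not tell look-alikes from the thing itself.
- bot.outline_of(camera, target): "mask" (480x640 bool, what is visible of it) and "xy" ([column, row] as shares, 0 to 1, of the picture: columns of its width, rows of its height, amid what is visible of it).
- bot.pinpoint(camera, target): "xy" ([column, row] as shares, 0 to 1, of the picture: columns of its width, rows of its height: a listed point, or the origin of a listed thing).
The state is a dict: "time_s": time; "joint_positions": joint angles; "qvel": joint speeds; "tau": joint torques, N m; "position": TCP position; "tcp_rot": TCP orientation; "force": force on the tool from outside, world axes, zero at the start; "moment": the same for the moment, N m; "opening": opening from 0.0 (shut) to 1.0 (fully open); "grasp_force": force on a finger pad.
Only numpy, scipy, OpenCV 4.12 (cv2) and the standard library are available. Lean on these libraries where they do the work, as an engineer would, in place of code of your own. Each camera call takes 0.05 s, during which the arm holds its last target. There are 200 camera calls.

### The job

Sweep the three loose screw caps across the bench with your fingertips into the three-sided catch frame, until each stands wholly inside it, upright and at rest; any order will do. Only push them along the bench: do not lift, carry or tip them. Leave the black loupe that stands among them, the timer and the canister pack where they are.

Things in the scene. Friction and masses are not known exactly. Their poses are not given: they have to be found in the camera images.
- catch_frame: low three-sided steel frame screwed to the bench, no floor and no lip at the mouth. Origin at bench height, midway across the open mouth; x runs along the mouth, y points straight in (away from the robot, within about 10 degrees). Inside 190 mm wide (x -95 to 95) and 85 mm deep (y from 0 at the mouth to 85 at the back wall); walls 28 mm high, 4 mm thick, wall ends rolled, 8 mm round. A 22 mm screwed foot lies behind the back wall
- cap_a: a round red screw cap standing on the bench, spout up: knurled skirt 38 mm across and 17 mm high, with a spout 16 mm across on top, 34 mm high in all; about 15 g; slides on the bench. Origin at the centre of its underside, z up. The three caps are alike
- cap_b: a round red screw cap standing on the bench, spout up: knurled skirt 38 mm across and 17 mm high, with a spout 16 mm across on top, 34 mm high in all; about 15 g; slides on the bench. Origin at the centre of its underside, z up. The three caps are alike
- cap_c: a round red screw cap standing on the bench, spout up: knurled skirt 38 mm across and 17 mm high, with a spout 16 mm across on top, 34 mm high in all; about 15 g; slides on the bench. Origin at the centre of its underside, z up. The three caps are alike
- loupe: black eyepiece loupe, a waisted drum 39 mm across and 37 mm high, standing loose among the caps; origin at the centre of its underside. Not to be moved. Caps and loupe stand 55 to 125 mm out from the frame's mouth, one in each of four lanes about 54 mm apart, parallel to the frame's y axis (frame x near -81, -27, 27, 81 mm); the loupe may be in any of them
- timer: flat white bench timer 62 x 62 x 22 mm lying loose to the right of the caps (smaller y); origin at the centre of its underside. Not to be moved
- canister_pack: short fat white canister with a red cap in clear wrap, 64 x 178 x 54 mm, lying loose farther right; origin at the centre of its underside. Not to be moved
Things that resemble listed ones, but are neither listed nor needed, are in the scene too. Leave any blue, orange or turquoise look-alike of the cap_b alone.

How it is judged (in metres and radians):
At the end, for the whole second after the job is handed in: Each cap's centre lies at least 15 mm in from the frame's mouth line and between its side and back walls, standing upright on the bench (underside within 6 mm of it, tilt under 0.15 rad) and at rest; loupe, timer and canister pack are within 12 mm of where they started, the loupe upright (y of cap_a in the frame of catch_frame between 0.015 and 0.08 m and x of cap_a in the frame of catch_frame between -0.085 and 0.085 m and height (world z) of each of cap_a, cap_b, cap_c below 0.006 m and angle between each of cap_a, cap_b, cap_c, loupe's own z axis and vertical below 0.15 rad and linear speed of each of cap_a, cap_b, cap_c below 0.01 m/s and y of cap_b in the frame of catch_frame between 0.015 and 0.08 m and x of cap_b in the frame of catch_frame between -0.085 and 0.085 m and y of cap_c in the frame of catch_frame between 0.015 and 0.08 m and x of cap_c in the frame of catch_frame between -0.085 and 0.085 m and distance of each of loupe, timer, canister_pack from where it was at the start of the episode below 0.012 m); the robot touches nothing.
It fails at once if a cap is lifted more than 10 mm off the bench (height (world z) of any of cap_a, cap_b, cap_c above 0.01 m).
It fails at once if a cap is tipped by more than 0.5 rad (angle between any of cap_a, cap_b, cap_c's own z axis and vertical above 0.5 rad).
It fails at once if the loupe, timer or canister pack is moved by more than 12 mm (distance of any of loupe, timer, canister_pack from where it was at the start of the episode above 0.012 m).
It also fails if it takes over 51 s, if anything falls off the work surface, if the arm or the gripper's body presses on something with over 40 N, if the wrist force passes 120 N, or if a joint passes its speed limit or range.

## Working session

There is one attempt and no reset: what is moved stays moved. The work goes in short steps, Python scripts to look and compute and a tool call to move; the robot and the scene stay as the last step left them, time stands still between calls to the robot, and variables do not carry over. Pictures are saved under pics/ and viewed, at most 10 in all, crops included, and the job is handed in when it is done.

Besides the shell and the picture viewer there is one more tool, called after "Call:" as name(argument=value, ...) on one line, values as JSON. apply_moves: Moves the arm, as the interface text tells. Its arguments: {"type":"object","properties":{"plan":{"type":"array","items":{"type":"number"}},"grip":{"type":"number"}},"required":["plan"]}

```bash
mkdir -p pics; cat > h.py <<'E'
import numpy as np, cv2
from rig import bot
def cam(n):
    i=bot.camera_info(n); f=240/np.tan(np.radians(i['vertical_fov'])/2)
    R,_=cv2.Rodrigues(np.array(i['rvec'],float)); return f,i['cx'],i['cy'],R,np.array(i['tvec'],float).ravel()
def ray(n,u,v,z):
    f,cx,cy,R,t=cam(n); d=R.T@np.array([(u-cx)/f,(v-cy)/f,1]); o=-R.T@t
    return o+d*(z-o[2])/d[2]
def cloud(n,D):
    f,cx,cy,R,t=cam(n); v,u=np.mgrid[:480,:640]
    P=np.stack([(u-cx)/f*D,(v-cy)/f*D,D],-1)
    return (P-t)@R
def proj(n,p):
    f,cx,cy,R,t=cam(n); q=R@np.array(p)+t; return q[0]/q[2]*f+cx,q[1]/q[2]*f+cy
E
python3 - <<'E'
from h import *
for n in ['scene','side']:
    I,D=bot.capture(n); cv2.imwrite(f'pics/{n}0.png',I[...,::-1]); P=cloud(n,D)
    for t in ['cap_a','loupe','timer','canister_pack','catch_frame']:
        for o in bot.outline_of(n,t):
            m=o['mask']; q=P[m&(D>0)]
            print(n,t,round(o['p'],2),(np.array(o['xy'])*[640,480]).round(),m.sum(),np.median(q,0).round(3),q.min(0).round(3),q.max(0).round(3), I[m].mean(0).round())
    for o in bot.pinpoint(n,'catch_frame')+bot.pinpoint(n,'cap_a')+bot.pinpoint(n,'loupe'):
        x=np.array(o['xy'])*[640,480]; print('pin',round(o['p'],2),x.round(),ray(n,*x,0).round(3))
E
```

```text
scene cap_a 0.77 [269. 358.] 419 [0.478 0.345 0.016] [ 0.463  0.323 -0.003] [0.498 0.359 0.035] [184.  74.  81.]
scene cap_a 0.77 [252. 402.] 500 [0.458 0.421 0.016] [ 0.443  0.4   -0.001] [0.489 0.436 0.035] [187.  91.  12.]
scene cap_a 0.69 [311. 321.] 320 [0.459 0.239 0.016] [ 0.444  0.217 -0.001] [0.48  0.253 0.035] [184.  71.  79.]
scene cap_a 0.67 [304. 294.] 312 [0.509 0.179 0.015] [ 0.493  0.143 -0.002] [0.538 0.194 0.034] [182.  74.  81.]
scene cap_a 0.64 [176. 350.] 342 [0.622 0.41  0.016] [ 0.479  0.385 -0.004] [0.657 0.51  0.209] [ 32.  71. 135.]
scene loupe 0.58 [262. 321.] 526 [0.528 0.285 0.026] [ 0.513  0.253 -0.001] [0.552 0.3   0.04 ] [53. 50. 46.]
scene timer 0.89 [360. 239.] 584 [ 0.502 -0.02   0.02 ] [ 0.473 -0.058  0.002] [0.539 0.003 0.025] [168. 158. 140.]
scene canister_pack 0.73 [421. 177.] 817 [ 0.471 -0.286  0.045] [ 0.428 -0.394 -0.002] [ 0.54  -0.244  0.057] [130. 135. 135.]
scene catch_frame 0.58 [223. 275.] 1683 [0.666 0.239 0.016] [ 0.57   0.109 -0.004] [0.712 0.344 0.032] [106. 103.  96.]
pin 0.73 [263. 325.] [ 0.541  0.278 -0.   ]
pin 0.97 [250. 403
[... 659 characters left out ...]
37. 36. 34.]
side timer 0.78 [313. 267.] 412 [ 0.502 -0.048  0.018] [ 0.474 -0.067  0.   ] [0.534 0.001 0.024] [205. 199. 182.]
side canister_pack 0.78 [354. 320.] 1959 [ 0.48  -0.339  0.039] [ 0.427 -0.397 -0.004] [ 0.555 -0.191  0.057] [196. 167. 162.]
side catch_frame 0.85 [330. 227.] 858 [0.648 0.203 0.013] [ 0.57   0.128 -0.004] [0.716 0.343 0.03 ] [133. 134. 126.]
pin 0.84 [310. 222.] [0.597 0.252 0.   ]
pin 0.66 [260. 215.] [0.482 0.365 0.   ]
pin 0.66 [265. 231.] [0.461 0.24  0.   ]
pin 0.62 [289. 238.] [0.508 0.17  0.   ]
pin 0.57 [303. 201.] [0.632 0.423 0.   ]
pin 0.51 [248. 209.] [0.461 0.423 0.   ]
pin 0.47 [273. 208.] [0.532 0.403 0.   ]
pin 0.53 [284. 218.] [0.539 0.312 0.   ]
```

```bash
python3 -c "
from h import *
s=bot.read_state();print(s['time_s'],s['position'],s['tcp_rot'],s['opening'],bot.hold_point_z)"
```

```text
0.9 [ 0.19055761 -0.59524063  0.22256674] [[ 9.52393149e-01  3.04872579e-01 -1.47723529e-05]
 [ 3.04872577e-01 -9.52393148e-01 -5.25093522e-05]
 [-3.00777493e-05  4.55058620e-05 -9.99999999e-01]] 1.0044588333970963 0.0187
```

View pics/scene0.png

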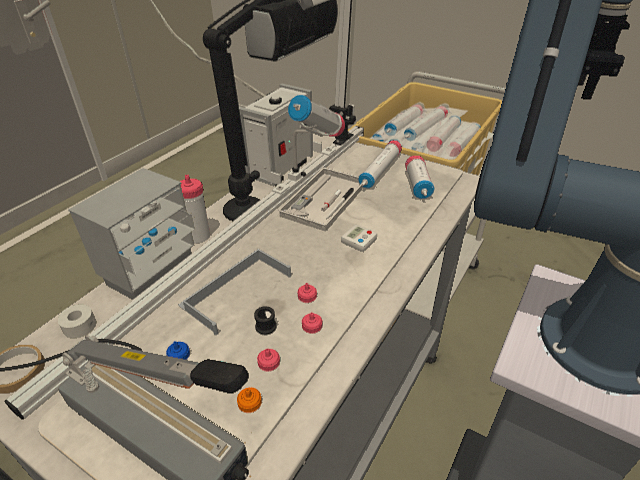

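View pics/side0.png

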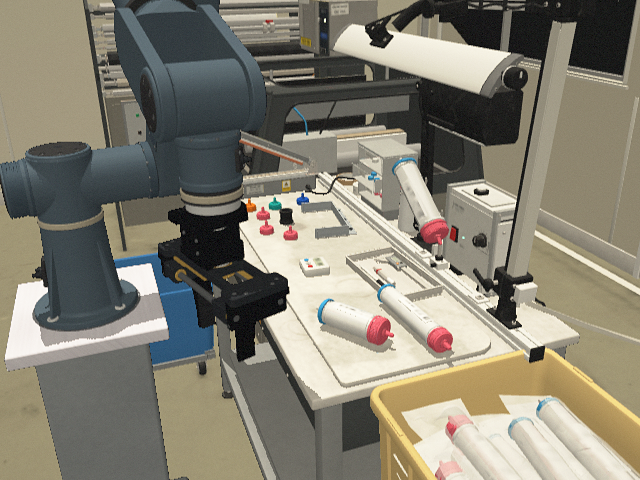

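The red caps are at scene pixels (307,293), (312,323) and (269,358), with the loupe at (263,321). The orange one (250,402), the blue one (177,350) and the turquoise one (under the sealer handle, side view (276,206)) are the look-alikes to leave alone. Next I'll find the frame pose and any obstacles, and take an enlarged crop.

```bash
cat > m.py <<'E'
from h import *
I,D=bot.capture('scene'); P=cloud('scene',D)
hsv=cv2.cvtColor(I,cv2.COLOR_RGB2HSV)
m=[o for o in bot.outline_of('scene','catch_frame')][0]['mask']
m=cv2.dilate(m.astype(np.uint8),np.ones((5,5)))>0
q=P[m&(D>0)&(P[...,2]>.020)&(P[...,2]<.034)]
q=q[(q[:,0]>.55)&(q[:,0]<.72)][:,:2]
np.save('q.npy',q)
# fit frame pose (origin, yaw of frame y from world +x) to the wall-top U
from scipy.optimize import least_squares
def loc(p,q):
    c,s=np.cos(p[2]),np.sin(p[2]); ey=np.array([c,s]); ex=np.array([s,-c]); d=q-p[:2]
    return d@ex,d@ey
def seg(x,y,a,b):
    a,b=np.array(a),np.array(b); v=b-a; w=np.stack([x,y],-1)-a
    t=np.clip(w@v/(v@v),0,1); return np.linalg.norm(w-t[:,None]*v,axis=1)
def res(p):
    x,y=loc(p,q); return np.minimum(np.minimum(seg(x,y,(-.097,0),(-.097,.087)),seg(x,y,(.097,0),(.097,.087))),seg(x,y,(-.097,.087),(.097,.087)))
best=min((least_squares(res,[.6,.225,np.radians(a)],loss='soft_l1',f_scale=.003) for a in(-8,0,8)),key=lambda r:r.cost)
p=best.x; print('frame',p[:2].round(4),np.degrees(p[2]).round(2),'res',np.median(best.fun).round(4),len(q)); np.save('frame.npy',p)
def show(k,c): 
    x,y=loc(p,np.array([c])); print(k,np.round(c,4),'frame',x.round(4),y.round(4))
for o in bot.outline_of('scene','cap_a')+bot.outline_of('scene','loupe'):
    k=P[o['mask']&(D>0)]; k=k[np.abs(k[:,2]-np.median(k[:,2]))<.03]
    def r(c): return np.linalg.norm(k[(k[:,2]>.003)&(k[:,2]<.014)][:,:2]-c,axis=1)-.019
    c=least_squares(r,np.median(k[:,:2],0)+[.012,-.002],loss='soft_l1',f_scale=.002).x
    show(str(I[o['mask']].mean(0).round()),c)
E
python3 m.py; python3 - <<'E'
from h import *
I,D=bot.capture('scene'); P=cloud('scene',D)
cv2.imwrite('pics/crop.png',cv2.resize(I[250:420,160:360,::-1],None,fx=4,fy=3.5)[:600])
# obstacles above 70 mm near the work: by 5 cm cells
g=(D>0)&(P[...,0]>.3)&(P[...,0]<.85)&(P[...,1]>-.1)&(P[...,1]<.6)&(P[...,2]>.06)
k=np.floor(P[g][:,:2]/.05).astype(int)
for c in np.unique(k,axis=0):
    z=P[g][(k==c).all(1)][:,2]
    if len(z)>5: print((c*.05).round(2),z.min().round(2),z.max().round(2),len(z))
E
```

```text
frame [0.5876 0.2437] -7.85 res 0.001 646
[184.  72.  79.] [0.4836 0.3391] frame [-0.0803] [-0.116]
[ 27.  68. 134.] [0.6271 0.4088] frame [-0.169] [0.0167]
[182.  70.  78.] [0.5131 0.1728] frame [0.0804] [-0.064]
[186.  93.  17.] [0.4633 0.4164] frame [-0.1541] [-0.1467]
[183.  71.  79.] [0.4636 0.2317] frame [0.0288] [-0.1211]
[48. 45. 41.] [0.5347 0.2788] frame [-0.0275] [-0.0572]
[0.35 0.5 ] 0.24 0.28 1146
[0.4 0.5] 0.06 0.26 1353
[0.4  0.55] 0.06 0.06 9
[0.45 0.5 ] 0.06 0.23 1352
[0.45 0.55] 0.06 0.06 11
[0.5 0.5] 0.06 0.2 1199
[ 0.55 -0.05] 0.49 0.49 13
[0.55 0.  ] 0.49 0.5 125
[0.55 0.05] 0.49 0.5 41
[0.55 0.5 ] 0.06 0.18 1023
[0.55 0.55] 0.06 0.06 8
[0.6 0.5] 0.06 0.15 1060
[0.6  0.55] 0.06 0.11 52
[ 0.65 -0.1 ] 0.22 0.27 272
[0.65 0.45] 0.08 0.1 26
[0.65 0.5 ] 0.06 0.13 839
[0.65 0.55] 0.06 0.07 20
[ 0.7 -0.1] 0.23 0.45 654
[0.7 0.5] 0.06 0.1 65
[ 0.75 -0.1 ] 0.34 0.45 1201
[ 0.75 -0.05] 0.06 0.44 365
[0.75 0.  ] 0.06 0.42 383
[0.75 0.15] 0.06 0.19 163
[0.75 0.2 ] 0.08 0.19 671
[0.75 0.25] 0.06 0.19 839
[0.75 0.3 ] 0.06 0.19 691
[0.75 0.35] 0.06 0.19 525
[ 0.8 -0.1] 0.06 0.46 330
[ 0.8  -0.05] 0.06 0.45 725
[0.8 0. ] 0.06 0.43 2298
[0.8 0.1] 0.06 0.15 564
[0.8  0.15] 0.06 0.19 277
[0.8 0.2] 0.08 0.19 978
[0.8  0.25] 0.08 0.19 1021
[0.8 0.3] 0.08 0.19 1003
[0.8  0.35] 0.06 0.19 901
```

View pics/crop.png

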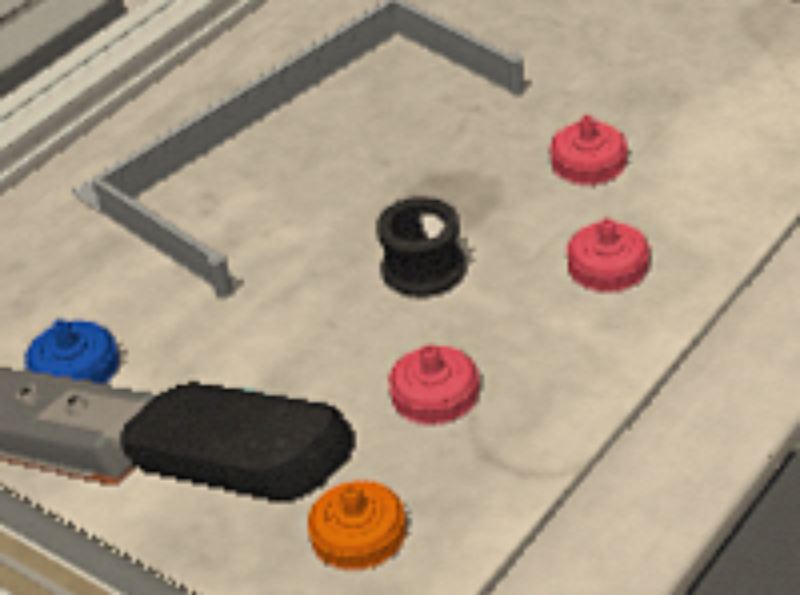

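```bash
python3 - <<'E'
from h import *
for n in ['scene','side']:
    I,D=bot.capture(n); P=cloud(n,D)
    g=(D>0)&(P[...,0]>.3)&(P[...,0]<1)&(P[...,1]>-.7)&(P[...,1]<.6)&(P[...,2]>.28)&(P[...,2]<1)
    k=np.floor(P[g][:,:2]/.1).astype(int)
    for c in np.unique(k,axis=0):
        q=P[g][(k==c).all(1)]
        if len(q)>15: print(n,(c*.1).round(1),q.min(0).round(2),q[:,2].max().round(2),len(q))
def f2w(x,y): 
    p=np.load('frame.npy'); c,s=np.cos(p[2]),np.sin(p[2]); return (p[:2]+y/1e3*np.array([c,s])+x/1e3*np.array([s,-c])).round(4)
for k,l in dict(C=[(80,-105),(80,-89),(80,-64),(56,29)],B=[(29,-165),(27,-40),(14,15)],A=[(-93,-160),(-80,-60),(-60,20)]).items(): print(k,[f2w(*a).tolist() for a in l])
E
```

```text
scene [0.5 0. ] [0.58 0.   0.49] 0.5 167
scene [ 0.7 -0.5] [ 0.76 -0.45  0.28] 0.4 765
scene [ 0.7 -0.4] [ 0.74 -0.32  0.34] 0.42 154
scene [ 0.7 -0.3] [ 0.74 -0.3   0.34] 0.43 818
scene [ 0.7 -0.2] [ 0.73 -0.2   0.34] 0.45 1551
scene [ 0.7 -0.1] [ 0.73 -0.1   0.28] 0.45 1914
scene [0.7 0. ] [0.78 0.   0.31] 0.42 251
scene [ 0.8 -0.1] [ 0.8  -0.1   0.28] 0.46 683
scene [0.8 0. ] [0.8  0.   0.28] 0.43 1124
side [ 0.5 -0.6] [ 0.58 -0.59  0.49] 0.53 1033
side [ 0.5 -0.5] [ 0.58 -0.5   0.49] 0.52 936
side [ 0.5 -0.4] [ 0.58 -0.4   0.49] 0.52 711
side [ 0.5 -0.3] [ 0.58 -0.3   0.49] 0.57 674
side [ 0.5 -0.2] [ 0.57 -0.2   0.49] 0.57 735
side [ 0.5 -0.1] [ 0.58 -0.1   0.49] 0.53 358
side [0.5 0. ] [0.58 0.   0.49] 0.52 163
side [ 0.6 -0.6] [ 0.6  -0.59  0.5 ] 0.54 764
side [ 0.6 -0.5] [ 0.6  -0.5   0.52] 0.54 706
side [ 0.6 -0.4] [ 0.6  -0.4   0.52] 0.6 944
side [ 0.6 -0.3] [ 0.6  -0.3   0.52] 0.6 911
side [ 0.6 -0.2] [ 0.6  -0.2   0.52] 0.6 591
side [ 0.6 -0.1] [ 0.6  -0.1   0.52] 0.54 203
side [0.6 0. ] [0.6  0.   0.52] 0.54 119
side [ 0.7 -0.6] [ 0.76 -0.51  0.58] 0.61 255
side [ 0.7 -0.5] [ 0.74 -0.5   0.28] 0.61 5612
side [ 0.7 -0.4] [ 0.7  -0.4   0.34] 0.6 2250
side [ 0.7 -0.3] [ 0.7  -0.3   0.34] 0.59 1434
side [ 0.7 -0.2] [ 0.73 -0.2   0.34] 0.44 1093
side [ 0.7 -0.1] [ 0.73 -0.1   0.28] 0.44 232
side [0.7 0. ] [0.78 0.   0.3 ] 0.42 52
side [ 0.8 -0.4] [ 0.8  -0.32  0.34] 0.45 476
side [ 0.8 -0.1] [ 0.8  -0.01  0.28] 0.32 132
side [0.8 0. ] [0.8  0.   0.28] 0.32 58
C [[0.4726, 0.1788], [0.4885, 0.1766], [0.5132, 0.1732], [0.6086, 0.1843]]
B [[0.4201, 0.2375], [0.5442, 0.2224], [0.6005, 0.2278]]
A [[0.4418, 0.3577], [0.539, 0.3311], [0.6156, 0.3004]]
```

Call:
apply_moves(plan=[0.42,0.88,-0.15,0.908,0.42,0.88,-0.15,0.908,0.42,0.88,-0.15,0.908,0.42,0.88,-0.15,0.908,0.42,0.88,-0.15,0.908,0.42,0.88,-0.15,0.908,0.42,0.88,-0.15,0.908,0.42,0.88,-0.15,0.908,0.42,0.88,-0.15,0.908,0.21,0.95,-0.125,0.908,0.21,0.95,-0.125,0.908,0.21,0.95,-0.125,0.908], grip=0.72)

```text
time_s: 2.75
position: [0.4118, -0.0555, 0.1364]
tcp_rot: [[-0.602, 0.799, 0.001], [0.799, 0.602, -0.001], [-0.001, 0.001, -1.0]]
force: [0.0, -0.4, 0.3]
opening: 0.141
grasp_force: 0.0
```

Call:
apply_moves(plan=[0.21,0.95,-0.125,0.908,0.21,0.95,-0.125,0.908,0.21,0.95,-0.125,0.908,0.21,0.95,-0.125,0.908,0.21,0.95,-0.125,0.908,0,0,0,0,0,0,0,0])

```text
time_s: 3.62
position: [0.4632, 0.1806, 0.105]
tcp_rot: [[-0.991, 0.137, -0.001], [0.137, 0.991, -0.0], [0.001, -0.0, -1.0]]
force: [-0.2, -0.4, -0.1]
opening: 0.144
grasp_force: 0.0
```

```bash
cat > s.py <<'E'
from h import *
p=np.load('frame.npy'); c,s=np.cos(p[2]),np.sin(p[2])
def w2f(q): d=np.array(q[:2])-p[:2]; return (d@[s,-c]*1e3).round(1),(d@[c,s]*1e3).round(1)
def f2w(x,y): return (p[:2]+y/1e3*np.array([c,s])+x/1e3*np.array([s,-c])).round(4)
def st():
    S=bot.read_state(); R=np.array(S['tcp_rot'])
    print('t',S['time_s'],'pos',np.round(S['position'],4),'frame',w2f(S['position']),'yaw',np.degrees(np.arctan2(R[1,1],R[0,1])).round(2),'open',round(S['opening']*87,1),'F',np.round(S['force'],1),'j',np.round(S['joint_positions']))
if __name__=='__main__': st()
E
python3 - <<'E'
from s import *
st()
I,D=bot.capture('wrist'); cv2.imwrite('pics/w1.png',I[...,::-1])
E
```

```text
t 3.625 pos [0.4632 0.1806 0.105 ] frame (np.float64(79.5), np.float64(-114.6)) yaw 82.11 open 12.5 F [-0.2 -0.4 -0.1] j [  8.  31. 106.  -0.  42. -74.]
```

View pics/w1.png

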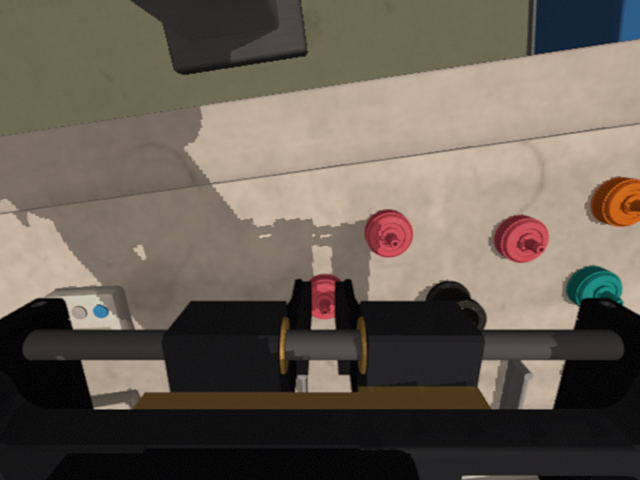

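Call:
apply_moves(plan=[0,0,-0.7,0,0,0,-0.7,0,0,0,-0.4,0,0,0,-0.2,0,0.15,-0.02,0,0,0.15,-0.02,0,0,0.156,-0.022,0,0])

```text
time_s: 4.55
position: [0.4879, 0.1776, 0.006]
tcp_rot: [[-0.99, 0.138, 0.002], [0.138, 0.99, 0.0], [-0.002, 0.001, -1.0]]
force: [0.6, 0.2, 0.5]
opening: 0.139
grasp_force: 0.1
```

Call:
apply_moves(plan=[0.174,0.011,0,0,0.174,0.011,0,0,0.174,0.011,0,0,0.174,0.011,0,0])

```text
time_s: 5.05
position: [0.5217, 0.18, 0.005]
tcp_rot: [[-0.991, 0.137, -0.0], [0.137, 0.991, -0.0], [0.0, -0.0, -1.0]]
force: [-0.6, -0.5, 1.0]
opening: 0.138
grasp_force: 0.2
```

```bash
cat > caps.py <<'E'
from s import *
from scipy.optimize import least_squares
def caps(cams=('scene',)):
    for n in cams:
        I,D=bot.capture(n); P=cloud(n,D); H=cv2.cvtColor(I,cv2.COLOR_RGB2HSV)
        red=((H[...,0]>165)|(H[...,0]<3))&(H[...,1]>90)&(D>0)&(P[...,0]>.42)&(P[...,0]<.72)&(P[...,1]>.1)&(P[...,1]<.4)&(P[...,2]<.06)
        blk=(H[...,2]<75)&(D>0)&(np.hypot(P[...,0]-.5347,P[...,1]-.2788)<.035)&(P[...,2]>.003)&(P[...,2]<.05)
        N,L,S,_=cv2.connectedComponentsWithStats(red.astype(np.uint8))
        for i in range(1,N):
            if S[i,4]<40: continue
            k=P[L==i]; k2=k[(k[:,2]>.003)&(k[:,2]<.014)][:,:2]
            if len(k2)<8: print('few',k.mean(0)); continue
            q=least_squares(lambda c:np.linalg.norm(k2-c,axis=1)-.019,k2.mean(0)+[.012,-.002],loss='soft_l1',f_scale=.002).x
            print(n,'cap frame',w2f(q),'zmax',k[:,2].max().round(3),S[i,4])
        k=P[blk]; print('loupe',len(k),w2f(np.median(k,0)) if len(k) else '',k[:,2].max().round(3) if len(k) else '')
if __name__=='__main__':
    st(); caps(); 
E
python3 caps.py
```

```text
t 5.05 pos [0.5217 0.18   0.005 ] frame (np.float64(72.1), np.float64(-56.5)) yaw 82.12 open 12.0 F [-0.6 -0.5  1. ] j [  7.  44. 101.  -0.  35. -75.]
scene cap frame (np.float64(74.9), np.float64(-30.6)) zmax 0.027 40
scene cap frame (np.float64(28.3), np.float64(-120.8)) zmax 0.035 332
scene cap frame (np.float64(-80.1), np.float64(-116.2)) zmax 0.034 405
loupe 444 (np.float64(-34.5), np.float64(-64.2)) 0.04
```

Call:
apply_moves(plan=[0.174,0.011,0,0,0.174,0.011,0,0,0.174,0.011,0,0,0.174,0.011,0,0,0.174,0.011,0,0,0.174,0.011,0,0,0.174,0.011,0,0,0.174,0.011,0,0,0.16,0.011,0,0,0.1,0.01,0,0])

```text
time_s: 6.35
position: [0.6044, 0.1854, 0.005]
tcp_rot: [[-0.991, 0.137, 0.0], [0.137, 0.991, 0.0], [-0.0, 0.0, -1.0]]
force: [-1.2, 0.3, -0.0]
opening: 0.143
grasp_force: 0.1
```

```bash
python3 caps.py
```

```text
t 6.35 pos [0.6044 0.1854 0.005 ] frame (np.float64(55.5), np.float64(24.7)) yaw 82.11 open 12.4 F [-1.2  0.3 -0. ] j [  7.  47.  89.  -0.  44. -75.]
scene cap frame (np.float64(58.1), np.float64(49.2)) zmax 0.035 71
scene cap frame (np.float64(28.5), np.float64(-121.2)) zmax 0.035 332
scene cap frame (np.float64(-80.3), np.float64(-116.2)) zmax 0.035 404
loupe 444 (np.float64(-34.4), np.float64(-64.2)) 0.04
```

Call:
apply_moves(plan=[-0.3,0.04,0,0,0,0,0.6,0,0,0,0.6,0,-0.58,0.171,0,0,-0.58,0.171,0,0,-0.58,0.171,0,0,-0.58,0.171,0,0,-0.58,0.171,0,0,-0.58,0.171,0,0,0,0,0,0])

```text
time_s: 7.65
position: [0.4101, 0.2385, 0.065]
tcp_rot: [[-0.991, 0.135, -0.005], [0.135, 0.991, -0.001], [0.005, -0.002, -1.0]]
force: [-0.4, 0.2, 0.4]
opening: 0.142
grasp_force: 0.0
```

```bash
python3 caps.py
```

```text
t 7.65 pos [0.4101 0.2385 0.065 ] frame (np.float64(29.4), np.float64(-175.1)) yaw 82.25 open 12.4 F [-0.4  0.2  0.4] j [ 17.  35. 111.   0.  35. -66.]
scene cap frame (np.float64(57.5), np.float64(52.4)) zmax 0.036 260
scene cap frame (np.float64(28.6), np.float64(-121.1)) zmax 0.02 162
scene cap frame (np.float64(-80.3), np.float64(-116.1)) zmax 0.035 405
loupe 443 (np.float64(-34.6), np.float64(-64.1)) 0.04
```

Call:
apply_moves(plan=[0,0,-0.6,0,0,0,-0.4,0,0,0,-0.2,0,0.187,-0.026,0,0,0.187,-0.026,0,0,0.187,-0.026,0,0,0.187,-0.026,0,0,0.187,-0.026,0,0,0.187,-0.026,0,0,0.187,-0.026,0,0])

```text
time_s: 8.95
position: [0.4808, 0.2294, 0.005]
tcp_rot: [[-0.991, 0.137, -0.0], [0.137, 0.991, -0.0], [0.0, -0.0, -1.0]]
force: [0.1, 0.3, 0.6]
opening: 0.138
grasp_force: 0.1
```

```bash
python3 caps.py
```

```text
t 8.95 pos [0.4808 0.2294 0.005 ] frame (np.float64(28.7), np.float64(-103.8)) yaw 82.11 open 12.0 F [0.1 0.3 0.6] j [ 13.  43. 104.   0.  33. -69.]
scene cap frame (np.float64(57.6), np.float64(52.6)) zmax 0.035 262
scene cap frame (np.float64(-80.2), np.float64(-116.0)) zmax 0.034 404
loupe 304 (np.float64(-39.8), np.float64(-66.8)) 0.039
```

Call:
apply_moves(plan=[0.187,-0.026,0,0,0.187,-0.026,0,0,0.187,-0.026,0,0,0.187,-0.026,0,0,0.187,-0.026,0,0,0.187,-0.026,0,0,0.187,-0.026,0,0])

```text
time_s: 9.88
position: [0.5462, 0.2204, 0.005]
tcp_rot: [[-0.991, 0.137, -0.0], [0.137, 0.991, -0.0], [0.0, -0.0, -1.0]]
force: [0.7, 0.4, -0.1]
opening: 0.134
grasp_force: 0.0
```

```bash
python3 - <<'E'
from caps import *
st(); caps(('scene','side'))
I,D=bot.capture('wrist'); cv2.imwrite('pics/w2.png',I[...,::-1])
E
```

```text
t 9.875 pos [0.5462 0.2204 0.005 ] frame (np.float64(28.8), np.float64(-37.7)) yaw 82.11 open 11.6 F [ 0.7  0.4 -0.1] j [ 11.  46.  95.  -0.  39. -71.]
scene cap frame (np.float64(31.5), np.float64(-12.4)) zmax 0.032 53
scene cap frame (np.float64(-80.1), np.float64(-116.1)) zmax 0.035 402
loupe 444 (np.float64(-35.2), np.float64(-64.6)) 0.04
side cap frame (np.float64(-82.0), np.float64(-117.7)) zmax 0.033 113
side cap frame (np.float64(29.7), np.float64(-9.5)) zmax 0.033 112
few [0.62975943 0.1787783  0.01882586]
loupe 148 (np.float64(-17.3), np.float64(-62.1)) 0.038
```

View pics/w2.png

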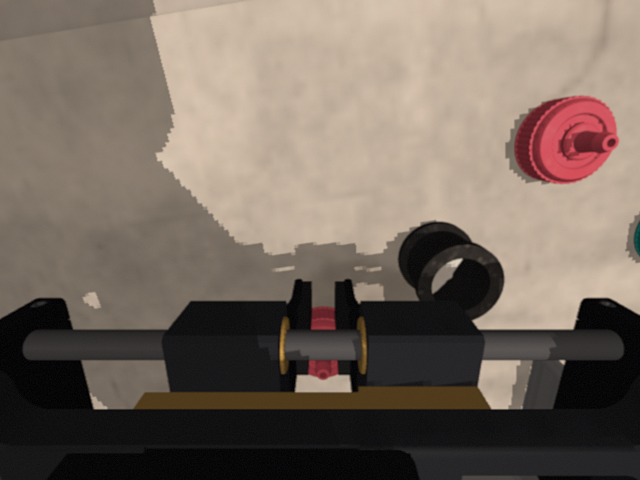

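Call:
apply_moves(plan=[0.175,0.026,0,0,0.175,0.026,0,0,0.175,0.026,0,0,0.175,0.026,0,0,0.175,0.026,0,0,0.175,0.026,0,0,0,0,0,0])

```text
time_s: 10.9
position: [0.5993, 0.2283, 0.0051]
tcp_rot: [[-0.991, 0.137, 0.001], [0.137, 0.991, 0.0], [-0.001, 0.0, -1.0]]
force: [0.1, 0.2, 0.7]
opening: 0.139
grasp_force: 0.0
```

Call:
apply_moves(plan=[-0.3,0.04,0,0,0,0,0.6,0,0,0,0.6,0,-0.57,0.505,0,-0.3,-0.57,0.505,0,-0.3,-0.57,0.505,0,-0.3,-0.57,0.505,0,-0.3,-0.57,0.505,0,-0.3,0,0,0,0,0,0,0,0])

```text
time_s: 12.15
position: [0.4401, 0.3562, 0.0651]
tcp_rot: [[-0.922, 0.388, -0.0], [0.388, 0.922, -0.0], [-0.0, -0.0, -1.0]]
force: [-0.4, -1.1, 0.4]
opening: 0.141
grasp_force: 0.0
```

```bash
python3 caps.py
```

```text
t 12.15 pos [0.4401 0.3562 0.0651] frame (np.float64(-91.3), np.float64(-161.4)) yaw 67.18 open 12.3 F [-0.4 -1.1  0.4] j [ 28.  39.  98.  -0.  44. -39.]
scene cap frame (np.float64(15.9), np.float64(41.9)) zmax 0.036 206
scene cap frame (np.float64(-80.1), np.float64(-116.3)) zmax 0.033 295
loupe 0
```

Call:
apply_moves(plan=[0,0,-0.6,0,0,0,-0.4,0,0,0,-0.2,0,0.178,-0.067,0,0,0.178,-0.067,0,0,0.174,-0.058,0,0,0.174,-0.058,0,0,0.174,-0.058,0,0,0.174,-0.058,0,0,0.174,-0.058,0,0,0.174,-0.058,0,0])

```text
time_s: 13.58
position: [0.5111, 0.3322, 0.005]
tcp_rot: [[-0.921, 0.389, -0.0], [0.389, 0.921, -0.0], [0.0, -0.0, -1.0]]
force: [0.6, -1.1, 0.4]
opening: 0.141
grasp_force: 0.1
```

```bash
python3 - <<'E'
from caps import *
st(); caps(('scene','side'))
I,D=bot.capture('wrist'); cv2.imwrite('pics/w3.png',I[...,::-1])
E
```

```text
t 13.575 pos [0.5111 0.3322 0.005 ] frame (np.float64(-77.2), np.float64(-87.8)) yaw 67.11 open 12.3 F [ 0.6 -1.1  0.4] j [ 23.  46.  92.   0.  41. -45.]
loupe 12 (np.float64(-40.5), np.float64(-52.9)) 0.025
side cap frame (np.float64(15.4), np.float64(44.0)) zmax 0.035 148
loupe 181 (np.float64(-17.7), np.float64(-59.8)) 0.048
```

View pics/w3.png

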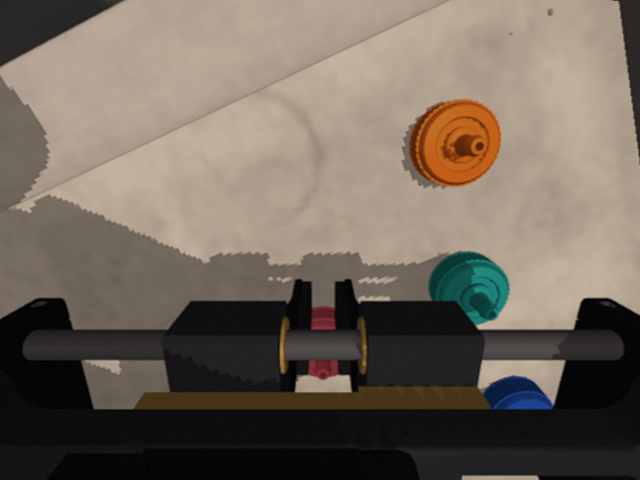

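Call:
apply_moves(plan=[0.166,-0.025,0,0,0.166,-0.025,0,0,0.166,-0.025,0,0,0.166,-0.025,0,0,0.166,-0.025,0,0])

```text
time_s: 14.35
position: [0.5528, 0.326, 0.005]
tcp_rot: [[-0.921, 0.389, 0.0], [0.389, 0.921, 0.0], [0.0, 0.0, -1.0]]
force: [-0.6, 0.2, 0.4]
opening: 0.14
grasp_force: 0.0
```

```bash
python3 - <<'E'
from caps import *
st(); caps(('side','scene'))
E
```

```text
t 14.35 pos [0.5528 0.326  0.005 ] frame (np.float64(-76.8), np.float64(-45.7)) yaw 67.11 open 12.1 F [-0.6  0.2  0.4] j [ 21.  48.  87.   0.  45. -47.]
side cap frame (np.float64(-70.4), np.float64(-21.6)) zmax 0.037 101
side cap frame (np.float64(18.7), np.float64(44.8)) zmax 0.033 151
loupe 216 (np.float64(-19.8), np.float64(-56.0)) 0.049
loupe 380 (np.float64(-37.0), np.float64(-68.1)) 0.049
```

Cap A is where I planned it, and nothing has snagged. Carrying on into the frame.

Call:
apply_moves(plan=[0.167,-0.071,0,0,0.167,-0.071,0,0,0.167,-0.071,0,0,0.167,-0.071,0,0,0.177,-0.038,0,0,0.177,-0.038,0,0,0.15,-0.035,0,0,0,0,0,0])

```text
time_s: 15.45
position: [0.6116, 0.3063, 0.0051]
tcp_rot: [[-0.921, 0.389, 0.001], [0.389, 0.921, 0.0], [-0.001, 0.001, -1.0]]
force: [-0.3, 0.1, 0.8]
opening: 0.143
grasp_force: 0.0
```

Call:
apply_moves(plan=[-0.3,0.1,0,0,0,0,0.6,0,0,0,0.7,0,0,0,0.7,0,-0.8,0,0.3,0,-0.8,0,0,0,-0.8,0,0,0,0,0,0,0])

```text
time_s: 16.45
position: [0.4697, 0.3112, 0.1198]
tcp_rot: [[-0.922, 0.386, -0.006], [0.386, 0.922, -0.002], [0.005, -0.004, -1.0]]
force: [0.7, -0.1, 1.0]
opening: 0.141
grasp_force: 0.0
```

```bash
python3 - <<'E'
from caps import *
st(); caps(('side','scene'))
I,D=bot.capture('scene'); cv2.imwrite('pics/f.png',I[...,::-1])
I,D=bot.capture('wrist'); cv2.imwrite('pics/w4.png',I[...,::-1])
E
```

```text
t 16.45 pos [0.4697 0.3112 0.1198] frame (np.float64(-50.7), np.float64(-126.0)) yaw 67.27 open 12.3 F [ 0.7 -0.1  1. ] j [ 22.  34.  96.   0.  51. -45.]
side cap frame (np.float64(-17.5), np.float64(38.0)) zmax 0.034 264
loupe 178 (np.float64(-17.3), np.float64(-60.1)) 0.039
scene cap frame (np.float64(14.8), np.float64(43.5)) zmax 0.023 111
scene cap frame (np.float64(-56.0), np.float64(42.9)) zmax 0.035 319
loupe 450 (np.float64(-34.5), np.float64(-64.3)) 0.04
```

View pics/f.png

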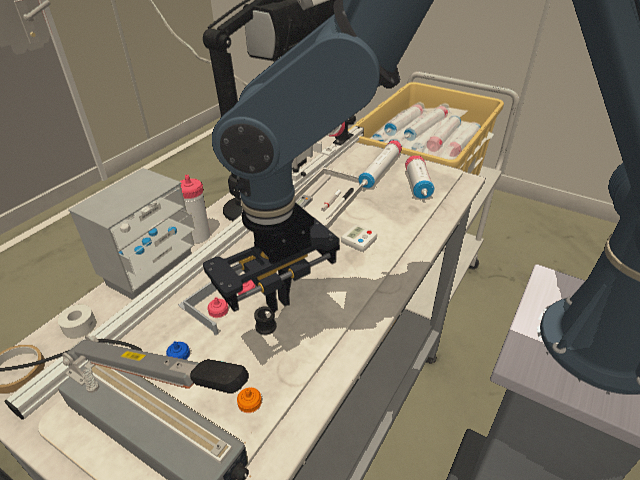

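The final picture shows cap A at (217,308) and cap B at (247,287) inside the frame. Cap C is hidden behind the gripper; it was last measured at frame (57.5, 52.5) mm and nothing has gone near it since. The loupe hasn't moved.

```bash
python3 -c "
from rig import bot
print(bot.hand_in())"
```

```text
the job is handed in; nothing more can be done
None
```

I swept all three caps into the catch frame and handed the job in at about 16.7 s of 51 s; the hand-in returned no verdict. The last readings put the caps at frame (-56, 43), (15, 43) and (57.5, 52.5) mm, the third hidden behind the gripper in the final picture, and the loupe where it started; the timer and canister pack were not re-measured, but the arm never went near them on the bench.

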